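# Sort left- and right-hand drawer brackets into their trays

## Task

The drawer fronts are to be refitted, so sort the three loose steel brackets: put each one into the white tray whose screwed-down sample bracket is of the same hand, not its mirror image (two belong in one tray, one in the other). Set each down in its tray rather than dropping it, lying flat on its base flange on the tray floor, wholly inside the rim and not on top of another bracket, and leave the other things on the worktop where they are.

Things in the scene. Friction and masses are not known exactly. Their poses are not given: they have to be found in the camera images.
- left_bracket_1: loose left-hand steel bracket, 130 x 40 x 46 mm, 0.16 kg, lying flat. Origin: centre of its underside; x along its length. Base flange 4 mm thick; web (10 mm thick, 130 long, 46 high) on one long edge; end plate (8 mm thick, 46 high) across the +x end. From above, end plate pointing away, the web is on the right: its centre line at y = -15 mm. Grip the web at mid length from above
- left_bracket_2: loose left-hand steel bracket, 130 x 40 x 46 mm, 0.16 kg, lying flat. Origin: centre of its underside; x along its length. Base flange 4 mm thick; web (10 mm thick, 130 long, 46 high) on one long edge; end plate (8 mm thick, 46 high) across the +x end. From above, end plate pointing away, the web is on the right: its centre line at y = -15 mm. Grip the web at mid length from above
- right_bracket: loose right-hand steel bracket, 130 x 40 x 46 mm, 0.16 kg, lying flat. Origin: centre of its underside; x along its length. Base flange 4 mm thick; web (10 mm thick, 130 long, 46 high) on one long edge; end plate (8 mm thick, 46 high) across the +x end. From above, end plate pointing away, the web is on the left: its centre line at y = +15 mm. Grip the web at mid length from above
- tray_left: white tray for left-hand brackets, fixed, 160 (x) x 200 (y) mm; origin: centre of its underside. Walls 5 mm; floor 5 mm, rim 16 mm above the origin. The trays differ only in the sample; either may be on the robot's left. Floor from y = -95 to +40 mm is free: room for two brackets lying along x, e.g. centred at y = 0 and -64 mm
- tray_right: white tray for right-hand brackets, fixed, 160 (x) x 200 (y) mm; origin: centre of its underside. Walls 5 mm; floor 5 mm, rim 16 mm above the origin. The trays differ only in the sample; either may be on the robot's left. Floor from y = -95 to +40 mm is free: room for two brackets lying along x, e.g. centred at y = 0 and -64 mm
- sample_left (a point): left-hand sample bracket, same shape as the loose ones, screwed to the floor of tray_left along its +y wall; point: centre of its underside, at (0, 64, 5) mm of the tray. Long side along the tray's x, web next to the +y wall, end plate at the tray's -x end
- sample_right (a point): right-hand sample bracket, same shape as the loose ones, screwed to the floor of tray_right along its +y wall; point: centre of its underside, at (0, 64, 5) mm of the tray. Long side along the tray's x, web next to the +y wall, end plate at the tray's +x end
- tape: bystander: roll of brown tape lying flat, 93 mm across, 48 mm high; origin: centre of its underside
- garlic: bystander: garlic bulb, 50 mm across, 51 mm high; origin: centre of its underside
- mug: bystander: ochre mug, 82 mm across, 114 mm with handle, 97 mm high; origin: underside
- spice_jar: bystander: upright spice jar with dark cap, 44 mm across, 96 mm high; origin: centre of its underside
- screwdriver: bystander: screwdriver lying down, 200 mm long; origin: underside at mid length, x towards the tip

How it is judged:
At the end, for the whole second after the job is handed in: Each bracket is at rest, flat (within 0.07 rad, underside within 5 mm of the tray floor) in the tray with the sample of its own hand: both left-hand ones in one, the right-hand one in the other; its centre within 60 mm lengthwise and 85 mm crosswise of the tray's centre (x of left_bracket_1 in the frame of tray_left between -0.06 and 0.06 m and y of left_bracket_1 in the frame of tray_left between -0.085 and 0.085 m and z of left_bracket_1 in the frame of tray_left between 0 and 0.01 m and angle between each of left_bracket_1, left_bracket_2, right_bracket's own z axis and vertical below 0.07 rad and linear speed of each of left_bracket_1, left_bracket_2, right_bracket below 0.02 m/s and x of left_bracket_2 in the frame of tray_left between -0.06 and 0.06 m and y of left_bracket_2 in the frame of tray_left between -0.085 and 0.085 m and z of left_bracket_2 in the frame of tray_left between 0 and 0.01 m and x of right_bracket in the frame of tray_right between -0.06 and 0.06 m and y of right_bracket in the frame of tray_right between -0.085 and 0.085 m and z of right_bracket in the frame of tray_right between 0 and 0.01 m); the robot touches nothing.
It fails at once if a bracket is let go in the air, more than 30 mm above where it would rest ((height (world z) of left_bracket_1 above 0.036 m and contact force between the fingers and left_bracket_1 below 0.05 N) or (height (world z) of left_bracket_2 above 0.036 m and contact force between the fingers and left_bracket_2 below 0.05 N) or (height (world z) of right_bracket above 0.036 m and contact force between the fingers and right_bracket below 0.05 N)).
It fails at once if a bystander (tape, garlic, mug, spice jar, screwdriver) is moved by more than 30 mm (distance of any of tape, garlic, mug, spice_jar, screwdriver from where it was at the start of the episode above 0.03 m).
It also fails if it takes over 61 s, if anything falls off the work surface, if the arm or the gripper's body presses on something with over 40 N, if the wrist force passes 120 N, or if a joint passes its speed limit or range.

## Robot

A 6-joint arm with a two-finger parallel gripper is mounted at the origin on a cart in front of the work surface, level with it; the furniture and walls round the work are solid. World frame = base frame: x ahead of the robot, y to its left, z up, the work surface at z = 0. Lengths are in m, angles in rad, forces in N, time in s.
With the tool pointing down it reaches from about 0.4 to 0.825 m from the base axis. Payload 7 kg.
Tool frame: the origin (TCP) lies midway between the tips of the shut fingers; the grasp point (between the pads) lies 19 mm behind it; z points along the fingers, y is the line along which they close (so a half turn about z gives the same grasp; the last joint's range is limited). The gripper opens to 88 mm and grips with 3 to 60 N. Pads are 19 mm wide; open, the fingers measure 130 mm over their backs; the gripper's body (78 mm by 193 mm) begins 47 mm behind the grasp point.
Start: joints at [1.459, 0.359, 0.012, 0, -1.224, -0.288], TCP at [0.263, 0.622, 0.227] pointing down, gripper open.
Joint ranges: [-3.07, 3.07], [-1.43, 2.12], [-1.02, 1.25], [-3.03, 1.67], [-3.05, -0], [-3.03, 3.03]. Speed limits (rad/s): [2.39, 2.39, 3.01, 3.14, 3.14, 3.14].

## Interface

Orientations are given as [roll, pitch, yaw] about the fixed x, y, z axes, in that order (R = Rz(yaw) Ry(pitch) Rx(roll)).
In Python, from station import arm gives the robot as it stands. The module is installed in compiled form; this text tells all that it offers.
- The arm moves only by the tool carry_out, never from a script. Its argument "commands" is a list of rows, each a list of 4 numbers: the shift along the world's x, y, z in units of 50 mm (1.0 is 50 mm), then the turn about the world's z in units of 6 degrees (1.0 is 6 degrees). A call has exactly 10 rows; each row is the pose to reach, as a shift and turn from the pose commanded when the call began; what a row does not reach only later rows make up. A row lasts 1/8 s, in which the tool goes at most 62.5 mm and 10.7 degrees, less where a joint would pass 70% of its speed; a pose out of reach is approached as far as the arm can. A call with a gripper value outside its range is refused whole. "claw" is the closure, from 0 (fully open) to 1 (shut), set as the call begins (left out, the last holds). The fingers move at their own pace and stop on an object; "force" is the grip in N (left out, the last holds). Time passes only in rows, so rows that repeat a pose let the fingers close, or fill a call up. It gives the time, the measured TCP pose, the force, the opening and the grip force at its end, in the units of the state.
- arm.get_state(): the state, without advancing time (a new reading comes with each control period).
- arm.grab_frame(name): name is "side" or "top"; returns a dict with "pixels" (384x512x3 uint8, red, green, blue), "fx", "fy", "cx", "cy" (pixels), "eye" and "orientation" of the camera in the world. Camera axes: x right, y down, z forward; pixel columns grow to the right and rows downward; lengths in m; the calibration is good to about 2 mm. A picture is of the moment at which its call begins. There is no depth.
- arm.job_done(): hands the job in; it is judged then, once.
Trained networks look in a picture, given as the dict that the camera call returned (one of the last four; its "shot" number tells which), for a name from the list of things; names that differ only in an ending like _2 or _b are one class to them, and where a whole thing is asked for, a point or a joint stands for the part that bears it (a point fixed in the world has none). Each returns a list of dicts, best first, with "conf" (0 to 1); they miss things now and then, are a little off and sometimes report something else, mostly with a low value. They report only what shows in the picture. A call takes as long as a camera call.
- arm.regions_of(picture, query): "pixels" (384x512 bool, what is visible of it) and "uv" ([column, row] in pixels, amid what is visible of it).
- arm.mark_of(picture, query): "uv" ([column, row] in pixels: a listed point, or the origin of a listed thing).
The state is a dict: "t": time; "q": joint angles; "qd": joint speeds; "joint_efforts": joint torques, N m; "eef_pos": TCP position; "ee_rot": TCP orientation; "force": force on the tool from outside, world axes, zero at the start; "moment": the same for the moment, N m; "width": finger opening in m; "gripper_force": force on a finger pad.
Only numpy, scipy, OpenCV 4.12 (cv2) and the standard library are available. Lean on these libraries where they do the work, as an engineer would, in place of code of your own. Each camera call takes 0.05 s, during which the arm holds its last target. There are 200 camera calls.

## Working session

There is one attempt and no reset: what is moved stays moved. The work goes in short steps, Python scripts to look and compute and a tool call to move; the robot and the scene stay as the last step left them, time stands still between calls to the robot, and variables do not carry over. Pictures are saved under pics/ and viewed, at most 10 in all, crops included, and the job is handed in when it is done.

Besides the shell and the picture viewer there is one more tool, called in YAML: its name, and indented under it one key for each argument. carry_out: Moves the arm, as the interface text tells. Its arguments: {"type":"object","properties":{"commands":{"type":"array","items":{"type":"array","items":{"type":"number"}}},"claw":{"type":"number"},"force":{"type":"number"}},"required":["commands"]}

```bash
mkdir -p pics; cat > h.py <<'E'
import numpy as np, cv2
from scipy.spatial.transform import Rotation as R
from station import arm
def rot(o):
    o=np.array(o); return o if o.shape==(3,3) else (R.from_euler('xyz',o).as_matrix() if o.size==3 else R.from_quat(o).as_matrix())
def w(p,uv,z):
    d=rot(p['orientation'])@np.array([(uv[0]-p['cx'])/p['fx'],(uv[1]-p['cy'])/p['fy'],1]); e=np.array(p['eye'])
    return e+d*(z-e[2])/d[2]
def px(p,X):
    c=rot(p['orientation']).T@(np.array(X)-p['eye']); return np.array([p['fx']*c[0]/c[2]+p['cx'],p['fy']*c[1]/c[2]+p['cy']])
def save(p,n,s=1.5): cv2.imwrite(f'pics/{n}.png',cv2.resize(p['pixels'][:,:,::-1],None,fx=s,fy=s,interpolation=cv2.INTER_CUBIC))
E
python3 - <<'E'
from h import *
s=arm.get_state(); print(s['eef_pos'],s['ee_rot'],s['width'],s['t'])
for c in ('top','side'):
    p=arm.grab_frame(c); save(p,c+'0'); print(c,p['eye'],p['orientation'],p['fx'],p['cx'],p['cy'])
    for n,z in [('left_bracket_1',0),('right_bracket',0),('tray_left',0),('tray_right',0),('sample_left',.005),('sample_right',.005),('tape',0),('garlic',0),('mug',0),('spice_jar',0),('screwdriver',0)]:
        for r in arm.mark_of(p,n): print(n,np.round(r['uv'],1),round(r['conf'],2),np.round(w(p,r['uv'],z),3)[:2])
E
```

```text
[0.26257341 0.62128102 0.22561063] [ 3.13989049e+00 -1.48048476e-04 -3.99947167e-01] 0.08771235224021662 0.0
top [0.39447276 0.05724995 0.95682903] [-2.90787078  0.00332772 -1.75196942] 351.8090087868856 255.3880630509642 194.17387906645254
left_bracket_1 [311.1 227.8] 0.85 [ 0.499 -0.113]
left_bracket_1 [257.7 231.6] 0.8 [0.515 0.032]
left_bracket_1 [264.6 173.6] 0.38 [ 0.673 -0.017]
right_bracket [228.1 257.5] 0.7 [0.461 0.123]
tray_left [147.9 278.1] 0.72 [0.446 0.34 ]
tray_right [372.  198.7] 0.89 [ 0.548 -0.298]
sample_right [354.  213.5] 0.56 [ 0.515 -0.237]
sample_right [227.9 257.4] 0.3 [0.461 0.123]
tape [264.4 172.1] 0.79 [ 0.678 -0.017]
garlic [228.  212.4] 0.69 [0.582 0.103]
mug [210.2 157.5] 0.69 [0.749 0.127]
spice_jar [168.5 197.5] 0.97 [0.654 0.26 ]
screwdriver [327.5 137.8] 0.54 [ 0.747 -0.217]
side [ 0.22262073 -0.72604116  0.66278962] [-2.18723923  0.00443603 -0.44926274] 392.91360805835427 251.13631030519522 194.84401485725982
left_bracket_1 [245.4 253.9] 0.77 [ 0.507 -0.098]
left_bracket_1 [228.8 225.2] 0.74 [0.513 0.019]
right_bracket [197.3 205.5] 0.68 [0.468 0.138]
tray_left [172.3 171.3] 0.75 [0.457 0.346]
tray_right [306.7 303.5] 0.82 [ 0.56  -0.288]
sample_left [158.4 164.5] 0.67 [0.426 0.398]
sample_left [284.8 183.1] 0.44 [0.741 0.122]
sample_right [280.4 291.6] 0.66 [ 0.524 -0.24 ]
tape [291.1 214.7] 0.67 [ 0.683 -0.014]
garlic [241.7 201.6] 0.55 [0.588 0.1  ]
mug [286.3 184.2] 0.79 [0.746 0.121]
spice_jar [239.8 173.4] 0.64 [0.645 0.239]
screwdriver [359.7 252.1] 0.85 [ 0.758 -0.213]
screwdriver [239.9 197.1] 0.3 [0.592 0.122]
```

View pics/top0.png

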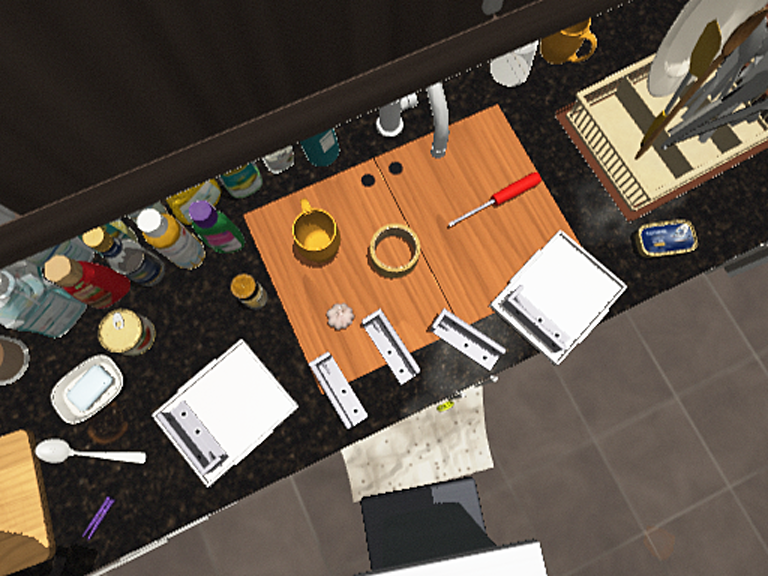

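View pics/side0.png

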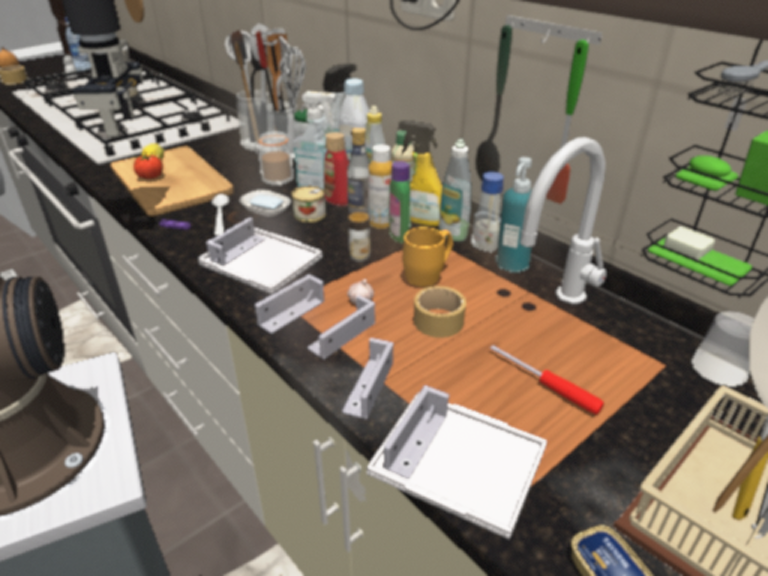

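The pictures show three brackets, at about (340,390), (390,347) and (468,340) in the top view, with a tray on each side of them. I need close-ups to read each bracket's hand.

```bash
python3 - <<'E'
from h import *
p=arm.grab_frame('top'); q=arm.grab_frame('side')
def crop(p,c,s): 
    a=p['pixels'][c[1]:c[3],c[0]:c[2],::-1]; return cv2.resize(a,(s[0],s[1]),interpolation=cv2.INTER_CUBIC)
a=crop(p,(200,200,340,287),(480,300)); b=crop(p,(100,225,200,325),(300,300)) 
c=crop(p,(325,150,425,250),(300,300)); d=crop(q,(160,175,280,285),(327,300)); e=crop(q,(130,135,216,195),(173,150));f=crop(q,(240,250,330,330),(173,150))
im=np.zeros((600,800,3),np.uint8); im[:300,:480]=a; im[:300,480:780]=b; im[300:,:300]=c; im[300:,300:627]=d; im[300:450,627:]=e; im[450:,627:]=f
cv2.imwrite('pics/c1.png',im)
E
```

```text
(no output)
```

View pics/c1.png

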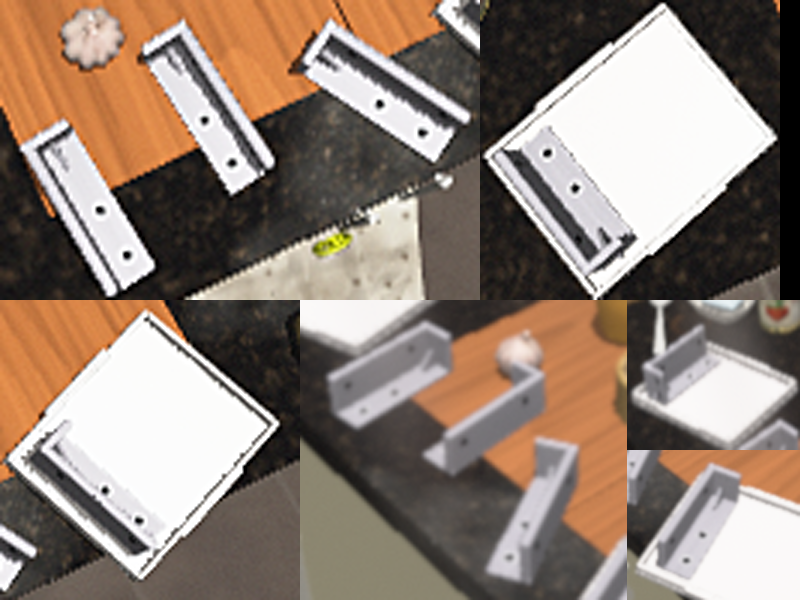

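A's end plate points away with its web on the left, so A is right-hand. B and C have the web on the right, so they are left-hand. In the image's left tray (robot's left) the sample has its end plate at the bottom and its web on the right when you look along it, so that is tray_left. The other is tray_right. Next I'll fit the poses from the silhouettes.

```bash
cat > fit.py <<'E'
from h import *
from scipy.optimize import minimize
def box(x0,x1,y0,y1,z0,z1): return np.array([[x,y,z] for x in(x0,x1) for y in(y0,y1) for z in(z0,z1)])
def brk(h): # h=+1 right (web +y), -1 left
    return [box(-.065,.065,-.02,.02,0,.004), box(-.065,.065,h*.015-.005,h*.015+.005,0,.046), box(.057,.065,-.02,.02,0,.046)]
def tray(h):
    t=[box(-.08,.08,-.1,.1,0,.016)]
    for b in brk(h):
        c=b.copy(); s=1 if h>0 else -1
        c[:,:2]*=s; t.append(c+[0,.064,.005])
    return t
def render(p,m,x,z,S=4):
    c,s=np.cos(x[2]),np.sin(x[2]); im=np.zeros((384*S,512*S),np.uint8)
    Rm=rot(p['orientation'])
    for b in m:
        X=np.c_[x[0]+c*b[:,0]-s*b[:,1], x[1]+s*b[:,0]+c*b[:,1], z+b[:,2]]
        C=(X-p['eye'])@Rm; u=np.c_[p['fx']*C[:,0]/C[:,2]+p['cx'],p['fy']*C[:,1]/C[:,2]+p['cy']]
        cv2.fillConvexPoly(im,cv2.convexHull(np.round((u+.5)*S*16-8).astype(np.int32)),1,shift=4)
    return cv2.resize(im.astype(np.float32),(512,384),interpolation=cv2.INTER_AREA)
def fit(views,m,x0,z=0):
    sc=np.array([.01,.01,.1])
    def f(d):
        e=0
        for p,k in views:
            r=render(p,m,x0+d*sc,z); e+=np.abs(r-k).sum()/k.sum()
        return e/len(views)
    r=minimize(f,np.zeros(3),method='Nelder-Mead',options=dict(initial_simplex=np.array([[0,0,0],[1,0,0],[0,1,0],[0,0,1.5]])*1.0,maxiter=150,xatol=.01,fatol=1e-4))
    return x0+r.x*sc, r.fun
def near(rs,p,X):
    u=px(p,X); rs=[r for r in rs if np.linalg.norm(np.array(r['uv'])-u)<20]
    return rs[0]['pixels'].astype(np.float32) if rs else None
E
python3 - <<'E'
from fit import *
ps=[arm.grab_frame('top'),arm.grab_frame('side')]
reg=[{n:arm.regions_of(p,n) for n in('left_bracket_1','right_bracket','tray_left','tray_right','sample_left','sample_right')} for p in ps]
for p,r in zip(ps,reg):
    for n in r: print(n,[(np.round(a['uv']).astype(int).tolist(),int(a['pixels'].sum()),round(a['conf'],2)) for a in r[n]])
for nm,h,X,yaw in [('A',1,(.465,.128),-.0),('B',-1,(.514,.027),0.),('C',-1,(.503,-.107),.3)]:
  vs=[]
  for p,r in zip(ps,reg):
    k=near(r['left_bracket_1']+r['right_bracket'],p,(*X,.015))
    if k is not None: vs.append((p,k))
  best=None
  for y0 in(yaw-.3,yaw,yaw+.3):
    a=fit(vs,brk(h),np.array([*X,y0])); 
    if best is None or a[1]<best[1]: best=a
  print(nm,len(vs),np.round(best[0],4),round(best[1],3),[np.round(fit([v],brk(h),best[0])[0],4).tolist() for v in vs])
for nm,n,h,X,yaws in [('TL','tray_left',-1,(.45,.343),(.2,.5)),('TR','tray_right',1,(.554,-.293),(.3,.7))]:
  vs=[]
  for p,r in zip(ps,reg):
    ks=[near(r[q],p,(*X,0)) for q in('tray_left','tray_right')]
    k=next((k for k in ks if k is not None),None)
    if k is None: continue
    for q in('sample_left','sample_right'):
      for a in r[q]:
        if np.linalg.norm(np.array(a['uv'])-px(p,(*X,0)))<45: k=np.maximum(k,a['pixels'])
    vs.append((p,k.astype(np.float32)))
  best=min((fit(vs,tray(h),np.array([*X,y+o])) for y in yaws for o in(0,)),key=lambda a:a[1])
  print(nm,len(vs),np.round(best[0],4),round(best[1],3),[np.round(fit([v],tray(h),best[0])[0],4).tolist() for v in vs])
E
```

```text
left_bracket_1 [([260, 233], 843, 0.77), ([311, 224], 834, 0.65)]
right_bracket [([227, 261], 769, 0.72), ([310, 228], 883, 0.19)]
tray_left [([154, 277], 4942, 0.61)]
tray_right [([369, 196], 4282, 0.88)]
sample_left [([151, 275], 5062, 0.87), ([259, 231], 808, 0.73)]
sample_right [([371, 199], 4383, 0.59), ([153, 274], 4936, 0.59)]
left_bracket_1 [([249, 252], 887, 0.82), ([231, 220], 697, 0.8), ([291, 205], 1011, 0.5)]
right_bracket [([192, 199], 993, 0.91)]
tray_left [([169, 169], 2205, 0.89)]
tray_right [([306, 304], 6722, 0.81)]
sample_left [([169, 172], 2250, 0.55), ([308, 307], 6741, 0.45)]
sample_right [([307, 308], 6882, 0.8)]
A 2 [0.455  0.1309 0.4008] 0.106 [[0.4547, 0.1307, 0.3961], [0.4568, 0.133, 0.4522]]
B 2 [0.5122 0.0256 0.3915] 0.087 [[0.5116, 0.0255, 0.3845], [0.5156, 0.0275, 0.4152]]
C 2 [ 0.5027 -0.1083  0.7798] 0.087 [[0.5009, -0.1084, 0.802], [0.5031, -0.1083, 0.7813]]
TL 2 [0.4572 0.3321 0.5511] 0.044 [[0.4549, 0.3306, 0.5518], [0.4593, 0.3331, 0.5414]]
TR 2 [ 0.5521 -0.2939  0.6224] 0.033 [[0.5507, -0.2943, 0.6259], [0.5529, -0.2937, 0.6176]]
```

carry_out:
  commands:
    - [0.4,-1.1,0,0.9]
    - [0.8,-2.2,0,1.8]
    - [1.2,-3.3,-0.2,2.7]
    - [1.7,-4.4,-0.5,3.6]
    - [2.1,-5.5,-0.8,4.5]
    - [2.6,-6.6,-1.1,5.4]
    - [3.0,-7.7,-1.4,6.3]
    - [3.4,-8.7,-1.7,7.2]
    - [3.73,-9.53,-1.9,7.65]
    - [3.73,-9.53,-1.9,7.65]
  claw: 0.55
  force: 25

```text
t: 3.25
eef_pos: [0.4493, 0.1425, 0.1309]
ee_rot: [3.141, 0.002, 0.398]
force: [-0.1, -0.2, -0.6]
width: 0.0394
gripper_force: 0.0
```

carry_out:
  commands:
    - [0,0,-0.4,0]
    - [0,0,-0.8,0]
    - [0,0,-1.2,0]
    - [0,0,-1.4,0]
    - [0,0,-1.4,0]
    - [0,0,-1.4,0]
    - [0,0,-1.4,0]
    - [0,0,-1.4,0]
    - [0,0,-1.4,0]
    - [0,0,-1.4,0]

```text
t: 4.5
eef_pos: [0.4493, 0.1453, 0.0616]
ee_rot: [-3.142, -0.0, 0.401]
force: [-0.1, 0.1, -1.2]
width: 0.0394
gripper_force: 0.0
```

```bash
python3 - <<'E'
from h import *
s=arm.get_state(); print(s['eef_pos'],s['q'])
p=arm.grab_frame('top'); q=arm.grab_frame('side')
a=cv2.resize(p['pixels'][210:300,180:280,::-1],(400,360),interpolation=cv2.INTER_CUBIC)
b=cv2.resize(q['pixels'][150:240,150:250,::-1],(400,360),interpolation=cv2.INTER_CUBIC)
cv2.imwrite('pics/n1.png',np.hstack([a,b]))
E
```

```text
[0.44928071 0.14526067 0.06163514] [ 7.30989686e-01  2.08812149e-01 -6.39096356e-01 -2.29896614e-05
 -7.22703531e-01  1.24105505e+00]
```

View pics/n1.png

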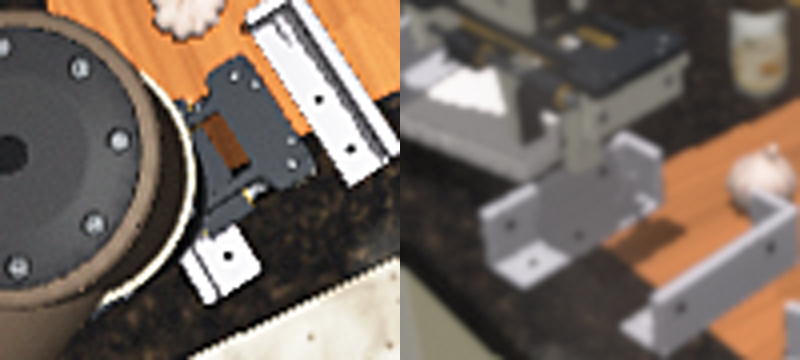

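The fingers straddle A's web near mid length: in the top half the hand is centred over the bracket, and in the side half one finger is just in front of the web. Next I descend and close.

carry_out:
  commands:
    - [0,0,-0.3,0]
    - [0,0,-0.6,0]
    - [0,0,-0.9,0]
    - [0,0,-0.9,0]
    - [0,0,-0.9,0]
    - [0,0,-0.9,0]
    - [0,0,-0.9,0]
    - [0,0,-0.9,0]
    - [0,0,-0.9,0]
    - [0,0,-0.9,0]

```text
t: 5.85
eef_pos: [0.4492, 0.1453, 0.0166]
ee_rot: [-3.142, -0.0, 0.401]
force: [-0.2, -0.2, -0.3]
width: 0.0395
gripper_force: 0.0
```

carry_out:
  commands:
    - [0,0,0,0]
    - [0,0,0,0]
    - [0,0,0,0]
    - [0,0,0,0]
    - [0,0,0,0]
    - [0,0,0,0]
    - [0,0,0,0]
    - [0,0,0.1,0]
    - [0,0,0.1,0]
    - [0,0,0.1,0]
  claw: 1
  force: 25

```text
t: 7.1
eef_pos: [0.4492, 0.1453, 0.0216]
ee_rot: [-3.141, -0.0, 0.401]
force: [0.6, -0.3, -1.4]
width: 0.0097
gripper_force: 25.0
```

carry_out:
  commands:
    - [0,0,0.7,0]
    - [0,0,1.5,0]
    - [0.1,-0.4,2.0,0]
    - [0.4,-1.4,2.0,0.3]
    - [0.6,-2.5,2.0,0.6]
    - [0.9,-3.6,2.0,0.9]
    - [1.2,-4.6,2.0,1.2]
    - [1.5,-5.7,2.0,1.5]
    - [1.8,-6.8,2.0,1.8]
    - [2.0,-7.8,2.0,2.1]

```text
t: 8.35
eef_pos: [0.5494, -0.2468, 0.1211]
ee_rot: [-3.141, 0.0, 0.622]
force: [0.5, 0.2, -1.3]
width: 0.01
gripper_force: 25.0
```

carry_out:
  commands:
    - [0.2,-0.7,0,0]
    - [0.35,-1.39,0,0]
    - [0.35,-1.39,0,0]
    - [0.35,-1.39,-0.4,0]
    - [0.35,-1.39,-0.9,0]
    - [0.35,-1.39,-1.3,0]
    - [0.35,-1.39,-1.6,0]
    - [0.35,-1.39,-1.8,0]
    - [0.35,-1.39,-1.9,0]
    - [0.35,-1.39,-1.9,0]

```text
t: 9.6
eef_pos: [0.5669, -0.3142, 0.0266]
ee_rot: [3.141, -0.0, 0.621]
force: [-0.4, -0.6, -2.0]
width: 0.0098
gripper_force: 25.0
```

```bash
python3 - <<'E'
from h import *
s=arm.get_state(); print(s['eef_pos'],s['force'])
p=arm.grab_frame('top'); q=arm.grab_frame('side')
a=cv2.resize(p['pixels'][140:250,315:425,::-1],(400,400),interpolation=cv2.INTER_CUBIC)
b=cv2.resize(q['pixels'][230:360,240:370,::-1],(400,400),interpolation=cv2.INTER_CUBIC)
cv2.imwrite('pics/n2.png',np.hstack([a,b]))
E
```

```text
[ 0.56686183 -0.31423601  0.02661926] [-0.37161623 -0.60209604 -1.97538617]
```

View pics/n2.png

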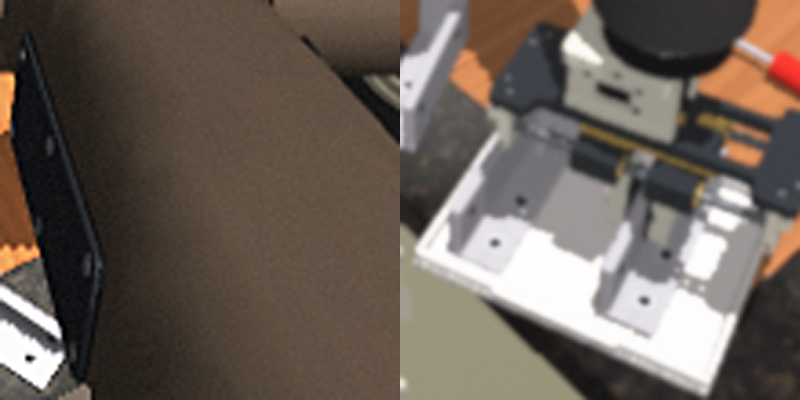

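The side crop shows A inside tray_right, parallel to the sample, with its near end at about (630,315) inside the rim. I'll lower it the last 5 mm.

carry_out:
  commands:
    - [0,0,-0.03,0]
    - [0,0,-0.06,0]
    - [0,0,-0.09,0]
    - [0,0,-0.11,0]
    - [0,0,-0.11,0]
    - [0,0,-0.11,0]
    - [0,0,-0.11,0]
    - [0,0,-0.11,0]
    - [0,0,-0.11,0]
    - [0,0,-0.11,0]

```text
t: 10.95
eef_pos: [0.567, -0.3142, 0.0217]
ee_rot: [3.141, -0.0, 0.621]
force: [-1.5, 2.3, 5.3]
width: 0.0097
gripper_force: 25.0
```

carry_out:
  commands:
    - [0,0,0,0]
    - [0,0,0,0]
    - [0,0,0,0]
    - [0,0,0,0]
    - [0,0,0.3,0]
    - [0,0,0.8,0]
    - [0,0,1.4,0]
    - [0,0,2.0,0]
    - [0,0,2.0,0]
    - [0,0,2.0,0]
  claw: 0.6

```text
t: 12.2
eef_pos: [0.5666, -0.3142, 0.1216]
ee_rot: [3.141, -0.001, 0.621]
force: [-0.2, -0.0, -0.4]
width: 0.0352
gripper_force: 0.0
```

carry_out:
  commands:
    - [-0.3,1.0,0,0.4]
    - [-0.6,2.0,0,0.8]
    - [-0.9,3.0,0,1.2]
    - [-1.08,3.9,0,1.52]
    - [-1.08,3.9,0,1.52]
    - [-1.08,3.9,0,1.52]
    - [-1.08,3.9,-0.4,1.52]
    - [-1.08,3.9,-0.8,1.52]
    - [-1.08,3.9,-1.2,1.52]
    - [-1.08,3.9,-1.2,1.52]

```text
t: 13.45
eef_pos: [0.5115, -0.1204, 0.0593]
ee_rot: [-3.139, 0.003, 0.778]
force: [0.9, 0.2, -0.4]
width: 0.035
gripper_force: 0.0
```

```bash
python3 - <<'E'
from h import *
s=arm.get_state(); print(s['eef_pos'],s['ee_rot'])
p=arm.grab_frame('top'); q=arm.grab_frame('side')
a=cv2.resize(p['pixels'][160:270,280:390,::-1],(400,400),interpolation=cv2.INTER_CUBIC)
b=cv2.resize(q['pixels'][190:330,200:340,::-1],(400,400),interpolation=cv2.INTER_CUBIC)
cv2.imwrite('pics/n3.png',np.hstack([a,b]))
E
```

```text
[ 0.51145689 -0.12043939  0.05933127] [-3.13908319  0.00318584  0.77844771]
```

View pics/n3.png

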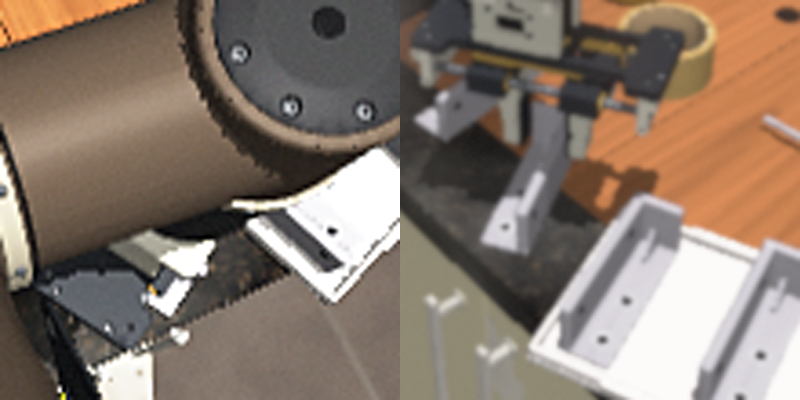

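The side crop shows the fingers straddling C's web at about (545,130), and A lying in tray_right. I'll descend and grip C.

carry_out:
  commands:
    - [0,0,-0.3,0]
    - [0,0,-0.6,0]
    - [0,0,-0.9,0]
    - [0,0,-0.9,0]
    - [0,0,-0.9,0]
    - [0,0,-0.9,0]
    - [0,0,-0.9,0]
    - [0,0,-0.9,0]
    - [0,0,-0.9,0]
    - [0,0,-0.9,0]

```text
t: 14.8
eef_pos: [0.5128, -0.1193, 0.0161]
ee_rot: [3.141, -0.0, 0.78]
force: [-0.1, -0.4, 0.1]
width: 0.0351
gripper_force: 0.0
```

carry_out:
  commands:
    - [0,0,0,0]
    - [0,0,0,0]
    - [0,0,0,0]
    - [0,0,0,0]
    - [0,0,0,0]
    - [0,0,0,0]
    - [0,0,0,0]
    - [0,0,0.1,0]
    - [0,0,0.1,0]
    - [0,0,0.1,0]
  claw: 1

```text
t: 16.05
eef_pos: [0.5127, -0.1192, 0.0211]
ee_rot: [-3.142, -0.0, 0.78]
force: [0.4, 0.3, -1.9]
width: 0.0097
gripper_force: 25.0
```

carry_out:
  commands:
    - [0,0,0.7,0]
    - [0,0,1.5,0]
    - [0,0.4,2.0,0]
    - [-0.1,1.4,2.0,-0.3]
    - [-0.3,2.5,2.0,-0.6]
    - [-0.4,3.6,2.0,-0.9]
    - [-0.6,4.6,2.0,-1.2]
    - [-0.7,5.7,2.0,-1.5]
    - [-0.8,6.8,2.0,-1.8]
    - [-0.9,7.8,2.0,-2.1]

```text
t: 17.3
eef_pos: [0.4671, 0.2726, 0.121]
ee_rot: [-3.142, 0.0, 0.56]
force: [1.1, 0.5, -1.7]
width: 0.0095
gripper_force: 25.0
```

carry_out:
  commands:
    - [-0.05,0.6,0,-0.05]
    - [-0.09,1.02,0,-0.09]
    - [-0.09,1.02,0,-0.09]
    - [-0.09,1.02,-0.4,-0.09]
    - [-0.09,1.02,-0.9,-0.09]
    - [-0.09,1.02,-1.3,-0.09]
    - [-0.09,1.02,-1.6,-0.09]
    - [-0.09,1.02,-1.8,-0.09]
    - [-0.09,1.02,-1.85,-0.09]
    - [-0.09,1.02,-1.85,-0.09]

```text
t: 18.55
eef_pos: [0.4634, 0.3219, 0.0289]
ee_rot: [-3.142, -0.0, 0.551]
force: [-0.3, -0.0, -0.6]
width: 0.0096
gripper_force: 25.0
```

```bash
python3 - <<'E'
from h import *
s=arm.get_state(); print(s['eef_pos'],s['ee_rot'])
p=arm.grab_frame('top'); q=arm.grab_frame('side')
a=cv2.resize(p['pixels'][220:330,95:205,::-1],(400,400),interpolation=cv2.INTER_CUBIC)
b=cv2.resize(q['pixels'][120:210,125:215,::-1],(400,400),interpolation=cv2.INTER_CUBIC)
cv2.imwrite('pics/n4.png',np.hstack([a,b]))
E
```

```text
[0.46344506 0.32188085 0.02887432] [-3.14150640e+00 -4.35093424e-04  5.51122263e-01]
```

View pics/n4.png

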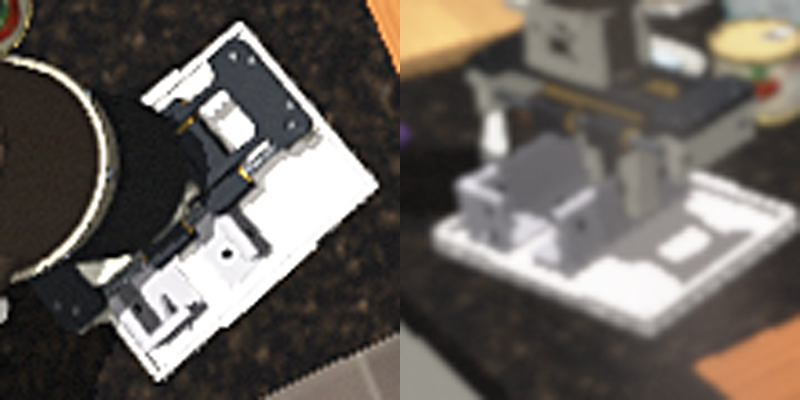

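C hangs just above tray_left's floor beside the sample, with its near end at (230,265) in the top crop, inside the rim. I'll set it down and release.

carry_out:
  commands:
    - [0,0,-0.04,0]
    - [0,0,-0.08,0]
    - [0,0,-0.12,0]
    - [0,0,-0.15,0]
    - [0,0,-0.15,0]
    - [0,0,-0.15,0]
    - [0,0,-0.15,0]
    - [0,0,-0.15,0]
    - [0,0,-0.15,0]
    - [0,0,-0.15,0]

```text
t: 19.9
eef_pos: [0.4633, 0.3218, 0.0212]
ee_rot: [-3.142, -0.0, 0.551]
force: [0.1, -0.6, 4.6]
width: 0.0099
gripper_force: 25.0
```

carry_out:
  commands:
    - [0,0,0,0]
    - [0,0,0,0]
    - [0,0,0,0]
    - [0,0,0,0]
    - [0,0,0.3,0]
    - [0,0,0.8,0]
    - [0,0,1.4,0]
    - [0,0,2.0,0]
    - [0,0,2.0,0]
    - [0,0,2.0,0]
  claw: 0.6

```text
t: 21.15
eef_pos: [0.4631, 0.3217, 0.1216]
ee_rot: [-3.141, -0.001, 0.551]
force: [-0.1, -0.4, -0.8]
width: 0.0355
gripper_force: 0.0
```

carry_out:
  commands:
    - [0.18,-1.0,0,-0.25]
    - [0.36,-2.0,0,-0.5]
    - [0.54,-3.0,0,-0.75]
    - [0.72,-4.0,0,-1.0]
    - [0.9,-5.1,0,-1.3]
    - [1.09,-6.2,0,-1.52]
    - [1.09,-6.2,0,-1.52]
    - [1.09,-6.2,-0.4,-1.52]
    - [1.09,-6.2,-0.8,-1.52]
    - [1.09,-6.2,-1.2,-1.52]

```text
t: 22.4
eef_pos: [0.5173, 0.0121, 0.06]
ee_rot: [-3.142, 0.001, 0.392]
force: [-0.1, -0.6, -0.2]
width: 0.0352
gripper_force: 0.0
```

```bash
python3 - <<'E'
from h import *
p=arm.grab_frame('top'); q=arm.grab_frame('side')
a=cv2.resize(p['pixels'][190:290,215:315,::-1],(400,400),interpolation=cv2.INTER_CUBIC)
b=cv2.resize(q['pixels'][130:250,160:280,::-1],(400,400),interpolation=cv2.INTER_CUBIC)
cv2.imwrite('pics/n5.png',np.hstack([a,b]))
E
```

```text
(no output)
```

View pics/n5.png

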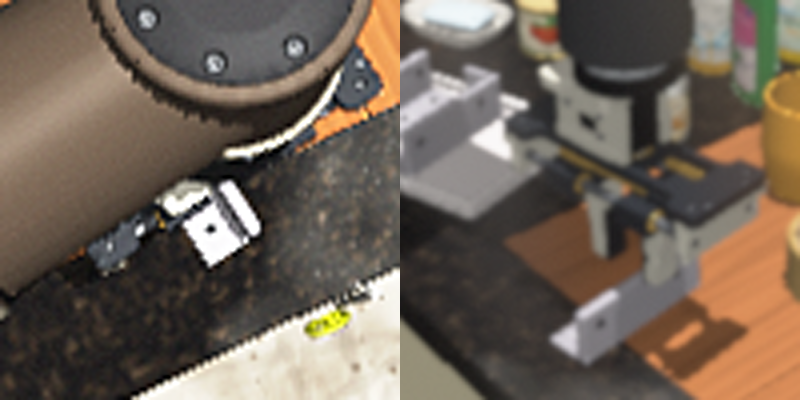

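The fingers straddle B's web at about (650,280) in the side half, and C lies in tray_left. I'll descend and grip B.

carry_out:
  commands:
    - [0,0,-0.3,0]
    - [0,0,-0.6,0]
    - [0,0,-0.9,0]
    - [0,0,-0.9,0]
    - [0,0,-0.9,0]
    - [0,0,-0.9,0]
    - [0,0,-0.9,0]
    - [0,0,-0.9,0]
    - [0,0,-0.9,0]
    - [0,0,-0.9,0]

```text
t: 23.75
eef_pos: [0.5177, 0.0117, 0.0161]
ee_rot: [3.142, -0.0, 0.392]
force: [1.0, 1.0, 0.3]
width: 0.0351
gripper_force: 0.0
```

carry_out:
  commands:
    - [0,0,0,0]
    - [0,0,0,0]
    - [0,0,0,0]
    - [0,0,0,0]
    - [0,0,0,0]
    - [0,0,0,0]
    - [0,0,0,0]
    - [0,0,0.1,0]
    - [0,0,0.1,0]
    - [0,0,0.1,0]
  claw: 1

```text
t: 25.0
eef_pos: [0.5177, 0.0117, 0.0211]
ee_rot: [-3.142, -0.0, 0.392]
force: [0.7, 0.7, -2.1]
width: 0.0097
gripper_force: 25.0
```

carry_out:
  commands:
    - [0,0,0.7,0]
    - [0,0,1.5,0]
    - [0,0.4,2.0,0]
    - [-0.1,1.2,2.0,0.3]
    - [-0.2,2.2,2.0,0.6]
    - [-0.3,3.2,2.0,0.9]
    - [-0.4,4.2,2.0,1.2]
    - [-0.51,5.27,2.0,1.52]
    - [-0.51,5.27,2.0,1.52]
    - [-0.51,5.27,2.0,1.52]

```text
t: 26.25
eef_pos: [0.4917, 0.2751, 0.1205]
ee_rot: [3.141, 0.001, 0.552]
force: [1.0, -0.2, -2.1]
width: 0.0096
gripper_force: 25.0
```

carry_out:
  commands:
    - [0,0,-0.4,0]
    - [0,0,-0.9,0]
    - [0,0,-1.3,0]
    - [0,0,-1.6,0]
    - [0,0,-1.8,0]
    - [0,0,-1.85,0]
    - [0,0,-1.85,0]
    - [0,0,-1.85,0]
    - [0,0,-1.85,0]
    - [0,0,-1.85,0]

```text
t: 27.5
eef_pos: [0.4923, 0.2754, 0.0289]
ee_rot: [-3.141, -0.001, 0.551]
force: [-0.1, -0.6, -1.9]
width: 0.0102
gripper_force: 25.0
```

```bash
python3 - <<'E'
from h import *
p=arm.grab_frame('top'); q=arm.grab_frame('side')
a=cv2.resize(p['pixels'][220:330,95:205,::-1],(400,400),interpolation=cv2.INTER_CUBIC)
b=cv2.resize(q['pixels'][120:210,125:215,::-1],(400,400),interpolation=cv2.INTER_CUBIC)
cv2.imwrite('pics/n6.png',np.hstack([a,b]))
E
```

```text
(no output)
```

View pics/n6.png

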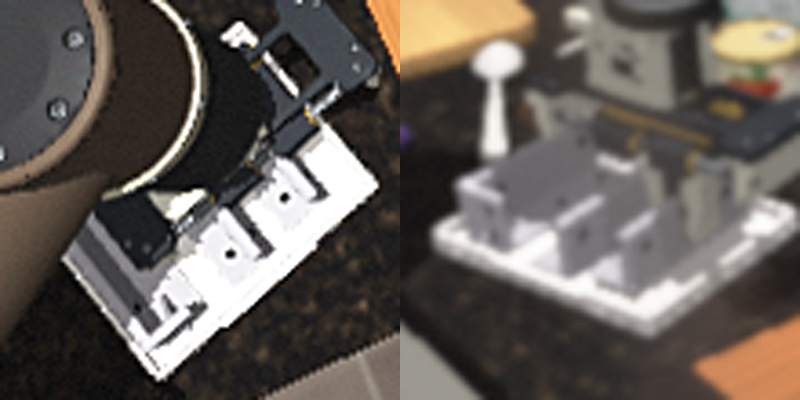

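B is inside the rim, with its near end at (285,205) in the top crop, and clear of C at (230,255). I'll lower and release it, then retreat.

carry_out:
  commands:
    - [0,0,-0.04,0]
    - [0,0,-0.08,0]
    - [0,0,-0.12,0]
    - [0,0,-0.15,0]
    - [0,0,-0.15,0]
    - [0,0,-0.15,0]
    - [0,0,-0.15,0]
    - [0,0,-0.15,0]
    - [0,0,-0.15,0]
    - [0,0,-0.15,0]

```text
t: 28.85
eef_pos: [0.4922, 0.2752, 0.0211]
ee_rot: [3.142, 0.0, 0.551]
force: [-0.3, 0.3, -0.6]
width: 0.0102
gripper_force: 25.0
```

carry_out:
  commands:
    - [0,0,0,0]
    - [0,0,0,0]
    - [0,0,0,0]
    - [0,0,0,0]
    - [0,0,0.3,0]
    - [0,0,0.8,0]
    - [0,0,1.4,0]
    - [0,0,2.0,0]
    - [0,0,2.5,0]
    - [0,0,3.0,0]
  claw: 0.65

```text
t: 30.1
eef_pos: [0.4923, 0.2752, 0.1733]
ee_rot: [-3.141, -0.001, 0.551]
force: [0.7, 0.4, -0.0]
width: 0.0306
gripper_force: 0.0
```

carry_out:
  commands:
    - [-0.5,1,0.5,0]
    - [-1,2,0.5,0]
    - [-1.5,3,0.5,0]
    - [-2,4,0.5,0]
    - [-2.5,5,0.5,0]
    - [-3,6,0.5,0]
    - [-3.5,6.5,0.5,0]
    - [-3.5,6.5,0.5,0]
    - [-3.5,6.5,0.5,0]
    - [-3.5,6.5,0.5,0]

```text
t: 31.35
eef_pos: [0.318, 0.5994, 0.1967]
ee_rot: [-3.141, -0.0, 0.55]
force: [-0.6, -1.1, 0.1]
width: 0.0306
gripper_force: 0.0
```

```bash
python3 - <<'E'
from fit import *
ps=[arm.grab_frame('top'),arm.grab_frame('side')]
p,q=ps
TL=np.array([.4572,.3321,.5511]);TR=np.array([.5521,-.2939,.6224])
def g(T,y): c,s=np.cos(T[2]),np.sin(T[2]); return np.array([T[0]-s*y,T[1]+c*y,T[2]])
ims=[v['pixels'].copy() for v in ps]
for T,y,h in((TL,.003,-1),(TL,-.052,-1),(TR,-.04,1)):
  x=g(T,y)
  for v,im in zip(ps,ims):
    m=(render(v,brk(h),x,.005)>.5).astype(np.uint8); cv2.drawContours(im,cv2.findContours(m,cv2.RETR_EXTERNAL,cv2.CHAIN_APPROX_NONE)[0],-1,(255,0,0),1)
def crop(im,c): return cv2.resize(im[c[1]:c[3],c[0]:c[2],::-1],(400,300),interpolation=cv2.INTER_CUBIC)
cv2.imwrite('pics/f.png',np.vstack([np.hstack([crop(ims[0],(95,230,215,320)),crop(ims[0],(315,155,435,245))]),np.hstack([crop(ims[1],(120,130,220,205)),crop(ims[1],(235,245,375,350))])]))
E
```

```text
(no output)
```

View pics/f.png

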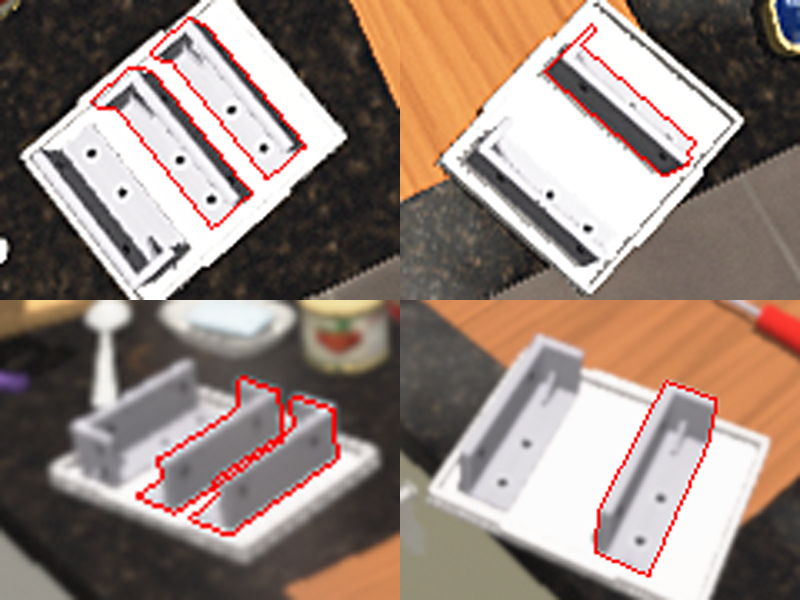

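All three brackets match the drawn outlines: they lie flat inside the rims, two in tray_left and one in tray_right. The end plates and webs are of the same hand as the samples.

```bash
python3 -c "
from station import arm
print(arm.job_done())"
```

```text
the job is handed in; nothing more can be done
None
```

The job is handed in: the last pictures showed both left-hand brackets in tray_left and the right-hand one in tray_right, all lying flat inside the rims, and I saw no bystander disturbed; the verdict was not shown.

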